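Press home the lid left standing up on a short canister

ROBOT

A 6-joint arm with a two-finger parallel gripper is mounted at the origin on a cart in front of the work surface, level with it; the furniture and walls round the work are solid. World frame = base frame: x ahead of the robot, y to its left, z up, the work surface at z = 0. Lengths are in m, angles in rad, forces in N, time in s.
With the tool pointing down it reaches from about 0.375 to 0.975 m from the base axis. Payload 3.8 kg.
Tool frame: the origin (TCP) lies midway between the tips of the shut fingers; the grasp point (between the pads) lies 19 mm behind it; z points along the fingers, y is the direction in which the jaws open and shut (so a half turn about z gives the same grasp; the last joint's range is limited). The gripper opens to 88 mm and grips with 3 to 60 N. Pads are 18 mm wide; open, the fingers measure 123 mm over their backs; the gripper's body (75 mm by 187 mm) begins 45 mm behind the grasp point.
Start: joints at [1.183, 0.264, 1.604, -0, 1.274, -0.037], TCP at [0.232, 0.634, 0.239] pointing down, gripper open.
Joint ranges: [-2.63, 2.63], [-0.94, 2.18], [0.31, 2.57], [-1.31, 4.45], [0, 2.66], [-2.55, 2.55]. Speed limits (rad/s): [2.57, 2.57, 3.14, 3.14, 3.14, 3.14].

INTERFACE

Orientations are given as [roll, pitch, yaw] about the fixed x, y, z axes, in that order (R = Rz(yaw) Ry(pitch) Rx(roll)).
In Python, from station import get_state, vision, order gives the robot as it stands.
- The arm moves only by the tool move_arm, never from a script. Its argument "series" is text: rows parted by semicolons, each of 6 numbers parted by spaces: the shift along the tool's x, y, z in cm, then the turn, a rotation vector about the tool's x, y, z in degrees. In form: dx dy dz wx wy wz; .... A call has 1 to 8 rows; each row shifts and turns the commanded pose from where the row before left it, along the tool's axes as they then stand; what a row does not reach is not made up. A row lasts 1/10 s, in which the tool goes at most 50 mm and 8.59 degrees, less where a joint would pass 70% of its speed; a pose out of reach is approached as far as the arm can. A call with a gripper value outside its range is refused whole. "gripper" is the opening, from -1 (shut) to 1 (fully open), so that 0 is half open, set as the call begins (left out, the last holds). The fingers move at their own pace and stop on an object; the grip force is fixed at half the most. Time passes only in rows, so rows that do not move let the fingers close. It gives the time, the measured TCP pose, the force and the opening at its end, in the units of the state.
- get_state(): the state, without advancing time (a new reading comes with each control period).
- vision.capture(name): name is "scene" or "side" or "wrist"; returns a dict with "pixels" (400x640x3 uint8, blue, green, red), "K" (3x3 intrinsics, pixels), "extrinsics" (4x4, takes a point from camera to world coordinates). Camera axes: x right, y up, looking along -z (the intrinsics and any distortion apply to the point x, -y, -z); pixel columns grow to the right and rows downward; lengths in m; the calibration is good to about 2 mm. A picture is of the moment at which its call begins. There is no depth.
- order.job_done(): hands the job in, once; it reports no verdict.
Trained networks look in a picture, given as the dict that the camera call returned (one of the last four; its "shot" number tells which), for a name from the list of things; names that differ only in an ending like _2 or _b are one class to them, and where a whole thing is asked for, a point or a joint stands for the part that bears it (a point fixed in the world has none). Each returns a list of dicts, best first, with "p" (0 to 1); they miss things now and then, are a little off and sometimes report something else, mostly with a low value. They report only what shows in the picture. A call takes as long as a camera call.
- vision.look_for(picture, thing): "position" ([column, row] in pixels, amid what is visible of it).
The state is a dict: "time_s": time; "qpos": joint angles; "joint_velocities": joint speeds; "tau": joint torques, N m; "tcp_pos": TCP position; "eef_rot": TCP orientation; "force": force on the tool from outside, world axes, zero at the start; "ft_torque": the same for the moment, N m; "finger_gap": finger opening in m.
Only numpy, scipy, OpenCV 4.12 (cv2) and the standard library are available. Lean on these libraries where they do the work, as an engineer would, in place of code of your own. Each camera call takes 0.05 s, during which the arm holds its last target.

TASK

One of the two short black canisters has been left with its lid standing up out of its mouth: with the fingertips press that lid gently straight down until it is fully home, then take the hand away. Only press, do not grasp or lift anything or push the canister about. Leave the other short canister, which is already shut, the tall canister, whose lid is to stay standing up to air, and the jar and grinder behind them untouched.

Things in the scene. Friction and masses are not known exactly. Their poses are not given: they have to be found in the camera images.
- low_open: the short canister to be closed: black, round, 102 mm in diameter, loose on the worktop (about 0.3 kg), a thin pale ring near its foot; origin at the centre of its underside, z up; symmetric about z. Its body is 96 mm high; closed, its flat lid ends at 112 mm and the metal knob in the middle of the lid (20 mm across, 15 mm high) at 126 mm. It looks like low_shut but for the raised lid, under which a band of its pale grey sealing plug (80 mm across) shows.
- low_open_lid (a joint): how far that lid stands above its closed place, in m: 0 is fully home, at the start 0.020 to 0.030. It slides straight up and down in the mouth, held by a light friction of about 1.6 N, stays where it is left, and meets a hard stop at 0.
- low_open_knob (a point): the centre of the top of that lid's knob, the spot to press; it is 126 mm above the worktop when the lid is home
- low_shut: the other short canister, of the same make and size, lid home (top of knob at 126 mm), loose; origin at the centre of its underside; to be left alone
- low_shut_lid (a joint): how far the lid of low_shut stands up, in m; 0 (home) at the start, to stay so
- tall: the tall black canister, 106 mm in diameter, 182 mm high with its lid home, loose; origin at the centre of its underside; to be left alone
- tall_knob (a point): the centre of the top of the tall canister's lid knob; that lid stands 20 to 30 mm up with its pale plug showing, so this is 202 to 212 mm above the worktop, and is to stay so
- sugar: a jar of sugar with a black cap, 61 mm in diameter, 110 mm high, loose, behind the canisters; origin at the centre of its underside; to be left alone
- grinder: a pepper grinder with a pale top, 55 mm in diameter, 149 mm high, loose, behind the canisters; origin at the centre of its underside; to be left alone

How it is judged:
On the way:
1. the fingers press on the short canister whose lid stands up (contact force between the fingers and low_open above 0.3 N), for 0.05 s.
At the end, for the whole second after the job is handed in: the opened short canister's lid is home (within 2 mm), the canister upright, at rest and within 20 mm of its start; the other short canister is shut, the tall one's lid stands up as before (within 6 mm), and these two, the jar and the grinder are within 10 mm of their starts (value of joint each of low_open_lid, low_shut_lid below 0.002 m and distance of low_open from where it was at the start of the episode below 0.02 m and angle between low_open's own z axis and vertical below 0.05 rad and linear speed of low_open below 0.01 m/s and distance of tall_knob from where it was at the start of the episode below 0.006 m and distance of each of low_shut, tall, sugar, grinder from where it was at the start of the episode below 0.01 m); the robot touches nothing.
It fails at once if the canister to be closed is pressed with over 30 N (contact force between the fingers and low_open above 30 N).
It fails at once if its lid is pulled up (above 40 mm) (value of joint low_open_lid above 0.04 m).
It fails at once if it is lifted (by 8 mm), tipped (by 0.2 rad) or pushed 30 mm away (height (world z) of low_open above 0.008 m or angle between low_open's own z axis and vertical above 0.2 rad or distance of low_open from where it was at the start of the episode above 0.03 m).
It fails at once if the robot touches another canister, the jar or the grinder (over 0.5 N) (contact force between any of the fingers, the arm and low_shut above 0.5 N or contact force between any of the fingers, the arm and tall above 0.5 N or contact force between any of the fingers, the arm and sugar above 0.5 N or contact force between any of the fingers, the arm and grinder above 0.5 N).
It fails at once if another canister, the jar or the grinder is moved by over 15 mm, or the tall canister's lid by over 8 mm (distance of any of low_shut, tall, sugar, grinder from where it was at the start of the episode above 0.015 m or distance of tall_knob from where it was at the start of the episode above 0.008 m).
It also fails if it takes over 38 s, if anything falls off the work surface, if the arm or the gripper's body presses on something with over 40 N, if the wrist force passes 120 N, or if a joint passes its speed limit or range.

## Working session

There is one attempt and no reset: what is moved stays moved. The work goes in short steps, Python scripts to look and compute and a tool call to move; the robot and the scene stay as the last step left them, time stands still between calls to the robot, and variables do not carry over. Pictures are saved under pics/ and viewed, and the job is handed in when it is done.

Besides the shell and the picture viewer there is one more tool, called after ">>>" as name(argument=value, ...) on one line, values as JSON. move_arm: Moves the arm, as the interface text tells. Its arguments: {"type":"object","properties":{"series":{"type":"string"},"gripper":{"type":"number"}},"required":["series"]}

```bash
mkdir -p pics; cat > h.py <<'E'
import numpy as np,cv2
from station import get_state,vision,order
def cap(n,tag):
    p=vision.capture(n); cv2.imwrite(f'pics/{tag}.png',p['pixels']); return p
def ray(p,uv):
    K=np.array(p['K']);T=np.array(p['extrinsics'])
    d=np.linalg.inv(K)@[uv[0],uv[1],1]; d=T[:3,:3]@(d*[1,-1,-1]); return T[:3,3],d
def atz(p,uv,z):
    o,d=ray(p,uv); return o+d*(z-o[2])/d[2]
def proj(p,X):
    K=np.array(p['K']);T=np.array(p['extrinsics'])
    c=T[:3,:3].T@(np.array(X)-T[:3,3]); c=K@(c*[1,-1,-1]); return c[:2]/c[2]
E
python3 - <<'E'
from h import *
for n in ['scene','side','wrist']:
    p=cap(n,n+'0'); print(n,p.keys(),np.round(p['extrinsics'],3).tolist(),np.array(p['K']).tolist())
    for t in ['low_open','low_open_knob','low_shut','tall','tall_knob','sugar','grinder']:
        print(t,[(np.round(r['position'],1).tolist(),round(r['p'],2)) for r in vision.look_for(p,t)][:4])
print(get_state())
E
```

```text
scene dict_keys(['pixels', 'K', 'extrinsics', 'shot']) [[-0.628, 0.355, -0.692, -0.17], [-0.778, -0.276, 0.565, 0.489], [0.01, 0.893, 0.449, 0.595], [0.0, 0.0, 0.0, 1.0]] [[423.4813658090377, 0.0, 315.6512671247096], [0.0, 423.4813658090377, 196.43683543258655], [0.0, 0.0, 1.0]]
low_open [([424.7, 201.5], 0.57)]
low_open_knob [([426.9, 188.4], 0.83), ([242.1, 214.4], 0.4)]
low_shut [([351.2, 233.3], 0.79)]
tall [([277.7, 253.5], 0.85)]
tall_knob [([278.8, 221.6], 0.66)]
sugar [([240.1, 213.0], 0.88)]
grinder [([333.1, 183.6], 0.76)]
side dict_keys(['pixels', 'K', 'extrinsics', 'shot']) [[-0.997, 0.022, -0.078, 0.459], [-0.08, -0.418, 0.905, 0.904], [-0.012, 0.908, 0.418, 0.615], [0.0, 0.0, 0.0, 1.0]] [[506.6581688937427, 0.0, 318.8583327659448], [0.0, 506.6581688937427, 197.4830520900094], [0.0, 0.0, 1.0]]
low_open []
low_open_knob [([370.3, 167.3], 0.57)]
low_shut [([361.6, 209.6], 0.94)]
tall [([366.0, 265.2], 0.92)]
tall_knob [([366.2, 230.7], 0.6)]
sugar [([239.7, 268.0], 0.74)]
grinder [([272.6, 201.1], 0.71), ([371.4, 165.9], 0.33)]
wrist dict_keys(['pixels', 'K', 'extrinsics',
[... 271 characters left out ...]
]
tall []
tall_knob []
sugar []
grinder []
{'time_s': 1.2, 'qpos': array([ 1.18309528e+00,  2.63933316e-01,  1.60399394e+00, -1.42859895e-06,
        1.27369738e+00, -3.68904212e-02]), 'joint_velocities': array([ 0.00072037, -0.00035743,  0.00032055, -0.0002777 ,  0.00105409,
       -0.00044687]), 'tau': array([-1.40060249e-03, -5.02045655e+01, -3.57264519e+01,  7.28838961e-02,
        1.82420353e-02, -2.70024003e-05]), 'tcp_pos': array([0.23196543, 0.63388868, 0.23868653]), 'eef_rot': array([-3.14156065e+00,  1.85649893e-07,  2.79078245e+00]), 'force': array([1.23983073, 0.13580357, 0.86660395]), 'ft_torque': array([ 0.02274463, -0.0016535 , -0.03589495]), 'finger_gap': 0.08776858723147739}
```

View pics/scene0.png

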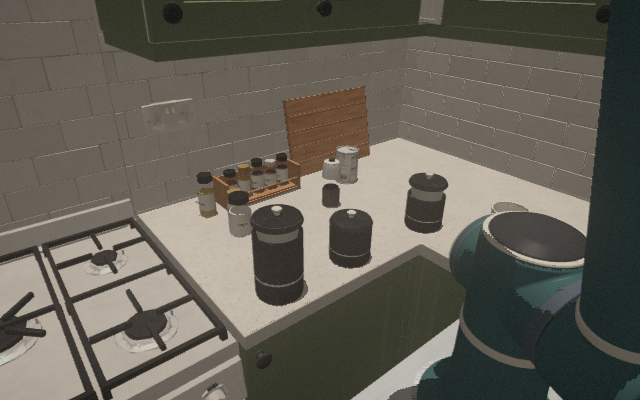

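View pics/side0.png

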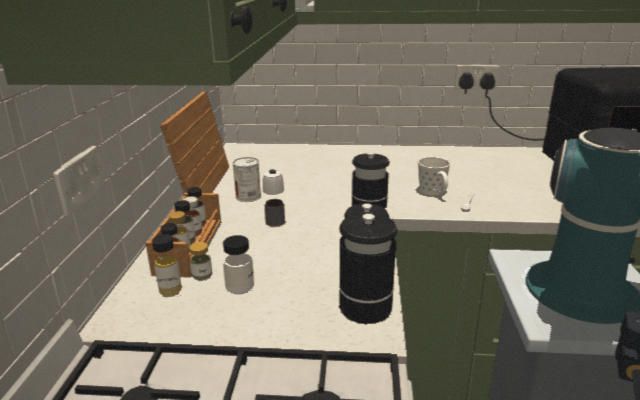

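```bash
python3 - <<'E'
import cv2
a=cv2.imread('pics/scene0.png')[130:310,200:480];cv2.imwrite('pics/sc_z.png',cv2.resize(a,None,fx=2.8,fy=2.8,interpolation=cv2.INTER_CUBIC))
a=cv2.imread('pics/side0.png')[130:330,200:460];cv2.imwrite('pics/si_z.png',cv2.resize(a,None,fx=3,fy=3,interpolation=cv2.INTER_CUBIC))
E
```

```text
(no output)
```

View pics/sc_z.png

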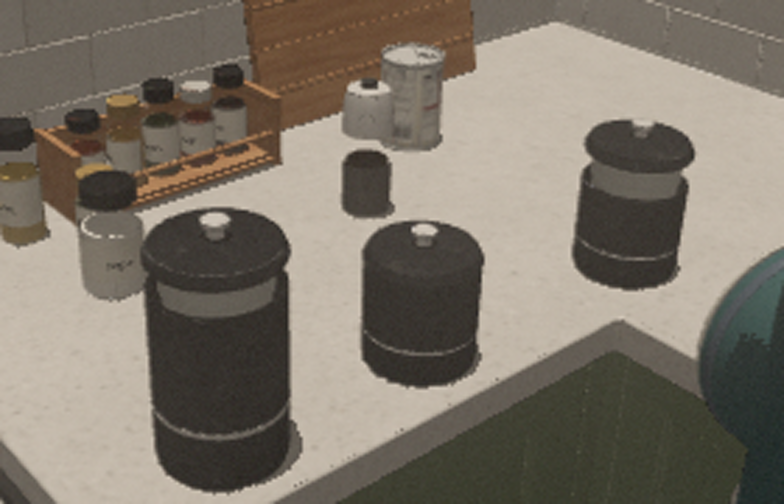

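View pics/si_z.png

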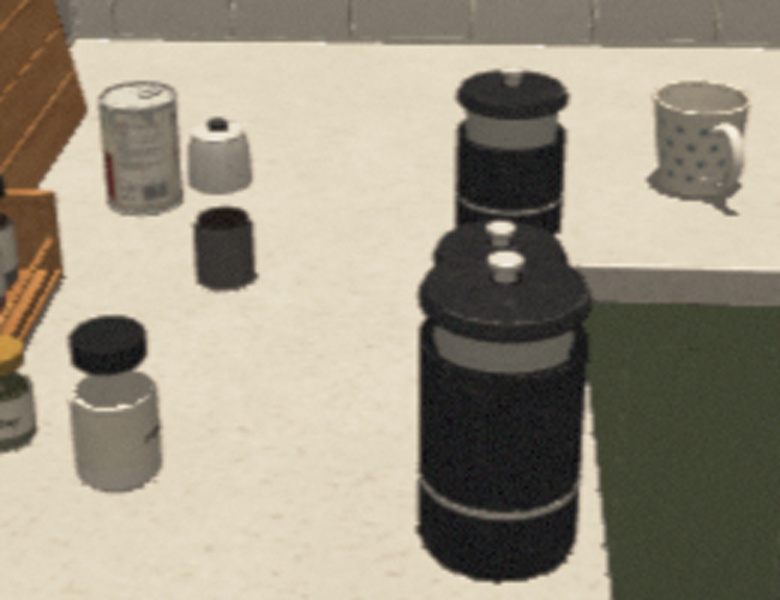

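The far canister, with its pale plug showing under the lid, is low_open. Its knob top is at about (429.5, 173.5) in scene and (371.3, 154) in side. low_shut has no plug showing, and the tall one is nearest the side camera.

```bash
cat >> h.py <<'E'
def tri(ps,uvs):
    A=np.zeros((3,3));b=np.zeros(3)
    for p,uv in zip(ps,uvs):
        o,d=ray(p,uv);d=d/np.linalg.norm(d);M=np.eye(3)-np.outer(d,d);A+=M;b+=M@o
    return np.linalg.solve(A,b)
E
python3 - <<'E'
from h import *
s=cap('scene','s1');q=cap('side','q1')
X=tri([s,q],[(429.5,173.7),(371.3,154.2)]);print('open knob',X,proj(s,X),proj(q,X))
for z in (.146,.151,.156):print(z,atz(s,(429.5,173.7),z),atz(q,(371.3,154.2),z))
print('tallknob',tri([s,q],[(276.5,206.5),(368.3,215.5)]))
print('shutknob',tri([s,q],[(351.5,211.5),(366.8,205.5)]))
print('sugar cap',atz(q,(236.5,240),.11),atz(s,(238.5,195),.11)); print('grinder?',atz(q,(275,213),0.1))
# ring/foot check of low_open: foot ellipse extremes in scene
X0=X.copy()
im=s['pixels'].copy();im2=q['pixels'].copy()
for z,r in((0,.051),(.096,.051),(X[2]-.014,.051),(X[2],.01)):
    for a in np.linspace(0,2*np.pi,40):
        P=[X[0]+r*np.cos(a),X[1]+r*np.sin(a),z]
        for m,p in((im,s),(im2,q)):
            u=proj(p,P).round().astype(int); 
            if 0<=u[0]<640 and 0<=u[1]<400: m[u[1],u[0]]=(0,0,255)
a=cv2.resize(im[150:250,370:480],None,fx=4,fy=4,interpolation=cv2.INTER_NEAREST);b=cv2.resize(im2[130:230,320:420],None,fx=4,fy=4,interpolation=cv2.INTER_NEAREST)
cv2.imwrite('pics/ov.png',np.hstack([a,b[:, :360]]))
E
```

```text
open knob [ 0.42743894 -0.38033344  0.15413204] [429.37885698 174.37141534] [371.19089474 153.54510283]
0.146 [ 0.4410557  -0.40025047  0.146     ] [ 0.42666326 -0.39776977  0.146     ]
0.151 [ 0.43425245 -0.39035626  0.151     ] [ 0.42700463 -0.38389945  0.151     ]
0.156 [ 0.42744919 -0.38046204  0.156     ] [ 0.427346   -0.37002913  0.156     ]
tallknob [0.44070893 0.08861594 0.20610155]
shutknob [ 0.43994911 -0.11589567  0.12718675]
sugar cap [0.70290604 0.02500665 0.11      ] [0.7052711  0.02931053 0.11      ]
grinder? [ 0.64798316 -0.12076708  0.1       ]
```

View pics/ov.png

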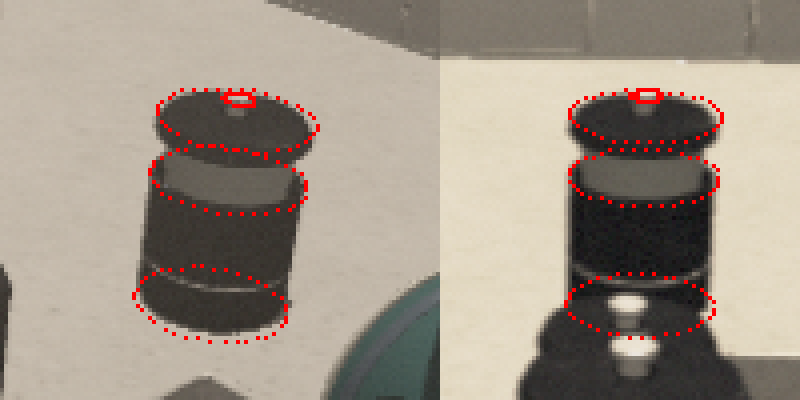

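View pics/wrist0.png

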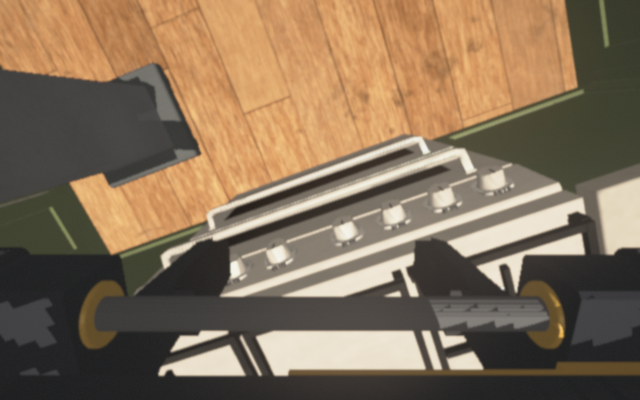

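The overlay agrees within about 2 px and the lid is up by roughly 25 mm. I'll shut the fingers, go up and in, then swing over with clearance.

>>> move_arm(series="0 -3.5 -1.4 0 0 0;0 -3.5 -1.4 0 0 0;0 -3.5 -1.4 0 0 0;0 -3.5 -1.4 0 0 0;0 -3.5 -1.4 0 0 0;0 0 0 0 0 0", gripper=-1)

```text
time_s: 1.9
tcp_pos: [0.1711, 0.4677, 0.3116]
eef_rot: [3.138, 0.0, 2.791]
force: [0.4, -0.3, 0.1]
finger_gap: 0.042
```

>>> move_arm(series="-4.36 -0.19 0 0 0 5;-4.36 -0.19 0 0 0 5;-4.36 -0.19 0 0 0 5;-4.36 -0.19 0 0 0 5;-4.36 -0.19 0 0 0 5;-4.36 -0.19 0 0 0 5;-4.36 -0.19 0 0 0 5;0 0 0 0 0 0")

```text
time_s: 2.7
tcp_pos: [0.4135, 0.2827, 0.3082]
eef_rot: [-3.141, 0.002, 2.173]
force: [-0.8, -1.2, 0.4]
finger_gap: 0.0008
```

>>> move_arm(series="-4.36 -0.19 0 0 0 5;-4.36 -0.19 0 0 0 5;-4.36 -0.19 0 0 0 5;-4.36 -0.19 0 0 0 5;-4.36 -0.19 0 0 0 5;-4.36 -0.19 0 0 0 5;-4.36 -0.19 0 0 0 5;0 0 0 0 0 0")

```text
time_s: 3.5
tcp_pos: [0.5008, -0.0047, 0.3083]
eef_rot: [-3.141, 0.002, 1.563]
force: [-0.3, 0.9, 0.1]
finger_gap: 0.0003
```

>>> move_arm(series="-4.36 -0.19 0 0 0 5;-4.36 -0.19 0 0 0 5;-4.36 -0.19 0 0 0 5;-4.36 -0.19 0 0 0 5;-4.36 -0.19 0 0 0 5;-4.36 -0.19 0 0 0 5;0 0 0 0 0 0")

```text
time_s: 4.2
tcp_pos: [0.4318, -0.2538, 0.3084]
eef_rot: [-3.142, 0.001, 1.041]
force: [1.1, 1.1, 0.1]
finger_gap: 0.0002
```

```bash
python3 - <<'E'
from h import *
for n in ['scene','side','wrist']:
    p=cap(n,n+'2')
    print(n,[(np.round(r['position'],1).tolist(),round(r['p'],2)) for r in vision.look_for(p,'low_open_knob')][:4])
    print(proj(p,(.429,-.383,.152)))
s=get_state();print(s['tcp_pos'],s['eef_rot'],s['time_s'],np.round(p['extrinsics'],3).tolist())
E
```

```text
scene []
[429.42506454 174.67786177]
side [([369.2, 166.8], 0.73)]
[370.56702158 153.95022101]
wrist [([379.1, 246.9], 0.66)]
[380.23640301 297.47243505]
[ 0.43371149 -0.24952492  0.30861284] [-3.14147632e+00 -5.96069798e-04  1.04858821e+00] 4.5 [[0.866, 0.482, 0.134, 0.47], [-0.5, 0.834, 0.233, -0.19], [0.0, -0.268, 0.963, 0.454], [0.0, 0.0, 0.0, 1.0]]
```

View pics/wrist2.png

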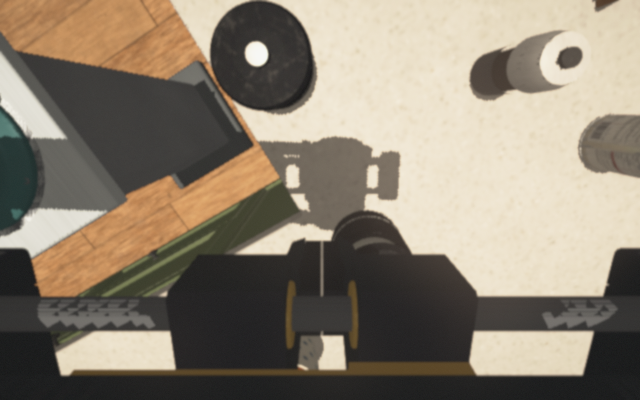

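View pics/scene2.png

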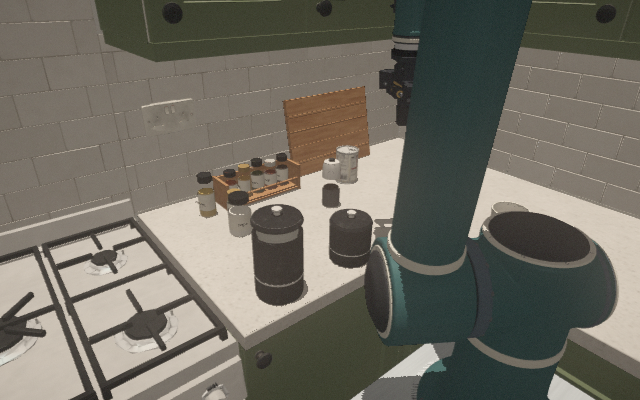

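View pics/side2.png

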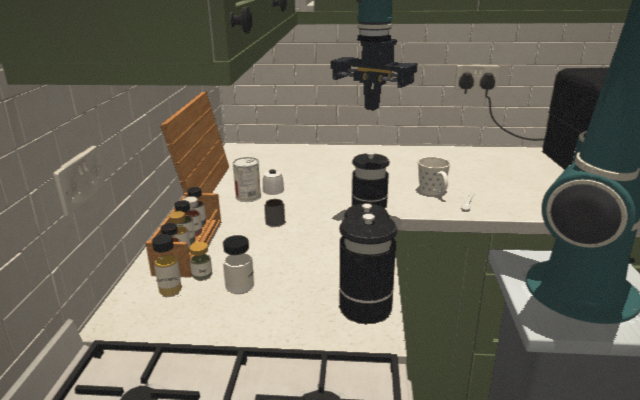

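Wrist view: low_shut's knob is at (257, 53), while the target is hidden by the gripper at (370, 230). I'll swing past it so the wrist camera sees it.

>>> move_arm(series="-4.5 1.2 0 0 0 5;-4.6 1.2 0 0 0 5;-4.7 1.2 0 0 0 5;-4.8 1.2 0 0 0 5;-4.8 0.8 0 0 0 5;0 0 0 0 0 0;0 0 0 0 0 0")

```text
time_s: 5.2
tcp_pos: [0.326, -0.4634, 0.3084]
eef_rot: [-3.141, -0.001, 0.609]
force: [0.3, 0.4, 0.3]
finger_gap: 0.0003
```

```bash
python3 - <<'E'
from h import *
p=cap('wrist','wrist3')
for t in('low_open_knob','low_open'):print([(np.round(r['position'],1).tolist(),round(r['p'],2)) for r in vision.look_for(p,t)][:4])
print(proj(p,(.429,-.383,.152)))
s=get_state();print(s['tcp_pos'],s['eef_rot'],s['time_s'],s['force'])
E
```

```text
[([315.6, 41.6], 0.94)]
[([312.9, 42.0], 0.93)]
[311.11166378  33.45411737]
[ 0.32702822 -0.46216625  0.30870615] [-3.14145254e+00 -5.71054461e-04  6.12059674e-01] 5.35 [ 0.63038224  0.16489083 -0.4583301 ]
```

View pics/wrist3.png

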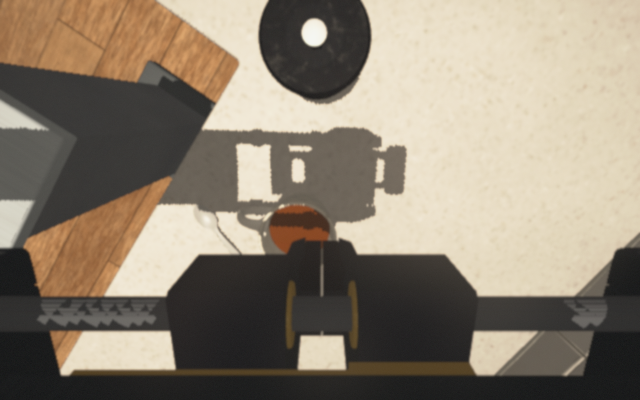

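The wrist view shows the knob at (314.5, 32.5), against a predicted (311, 33.5). They agree to about 2 mm.

```bash
python3 - <<'E'
from h import *
p=cap('wrist','wrist4');s=cap('scene','scene4');q=cap('side','side4')
g=cv2.cvtColor(p['pixels'],cv2.COLOR_BGR2GRAY)[10:60,285:345]
m=cv2.moments((g>170).astype('uint8'),True);uv=(285+m['m10']/m['m00'],10+m['m01']/m['m00']);print(uv,m['m00'])
for z in(.146,.151,.156):print(z,atz(p,uv,z))
X=tri([p,q],[uv,(371.3,154.2)]);print(X)
st=get_state();t=st['tcp_pos'];y=st['eef_rot'][2];print(t,st['eef_rot'],st['time_s'])
from scipy.spatial.transform import Rotation as R
Rm=R.from_euler('xyz',st['eef_rot']).as_matrix()
for z in(.151,): print('tool shift cm',100*Rm.T@(atz(p,uv,z)-t))
E
```

```text
(314.61869158878505, 34.14766355140187) 535.0
0.146 [ 0.43200945 -0.38347645  0.146     ]
0.151 [ 0.43125871 -0.38411464  0.151     ]
0.156 [ 0.43050797 -0.38475282  0.156     ]
[ 0.4290874  -0.38403364  0.15130076]
[ 0.32682869 -0.46239784  0.30887413] [ 3.14133157e+00 -1.94239109e-04  6.11855388e-01] 5.5
tool shift cm [13.04189197 -0.41393086 15.7898393 ]
```

>>> move_arm(series="4 -0.1 0 0 0 0;4 -0.1 0 0 0 0;4 -0.1 0 0 0 0;1 -0.1 0 0 0 0;0 0 4 0 0 0;0 0 4 0 0 0;0 0 3.5 0 0 0;0 0 0 0 0 0")

```text
time_s: 6.3
tcp_pos: [0.4268, -0.3826, 0.1878]
eef_rot: [-3.131, 0.003, 0.61]
force: [-0.4, 0.2, -0.3]
finger_gap: 0.0003
```

```bash
python3 - <<'E'
from h import *
p=cap('wrist','wrist5');q=cap('side','side5')
a=cv2.resize(q['pixels'][80:240,280:480],None,fx=3,fy=3);cv2.imwrite('pics/side5z.png',a)
s=get_state();print(s['tcp_pos'],s['eef_rot'],s['time_s'],s['force'])
E
```

```text
[ 0.42970024 -0.38562737  0.19378187] [-3.14032298e+00  4.63581160e-04  6.09607803e-01] 6.4 [ 0.09970014 -0.684012    1.57614312]
```

View pics/side5z.png

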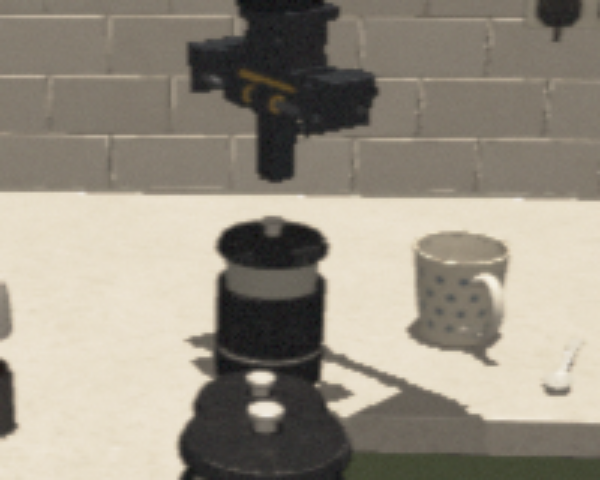

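View pics/wrist5.png

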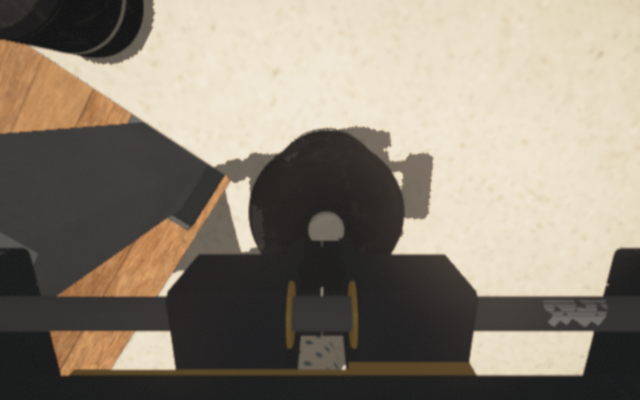

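Aligned over the knob, which is at (325, 225) in the wrist view, on the finger seam. I'll descend slowly.

>>> move_arm(series="0 0 1 0 0 0;0 0 1 0 0 0;0 0 0.8 0 0 0;0 0 0.4 0 0 0;0 0 0 0 0 0;0 0 0 0 0 0;0 0 0 0 0 0")

```text
time_s: 7.1
tcp_pos: [0.4302, -0.3862, 0.1621]
eef_rot: [3.141, -0.0, 0.609]
force: [0.3, -0.8, -0.2]
finger_gap: 0.0004
```

>>> move_arm(series="0 0 0.2 0 0 0;0 0 0.2 0 0 0;0 0 0.2 0 0 0;0 0 0.2 0 0 0;0 0 0.2 0 0 0;0 0 0 0 0 0;0 0 0 0 0 0;0 0 0 0 0 0")

```text
time_s: 7.9
tcp_pos: [0.4299, -0.3859, 0.1516]
eef_rot: [-3.141, 0.0, 0.609]
force: [0.3, -0.1, 0.6]
finger_gap: 0.0008
```

>>> move_arm(series="0 0 0.2 0 0 0;0 0 0.2 0 0 0;0 0 0.2 0 0 0;0 0 0.2 0 0 0;0 0 0.2 0 0 0;0 0 0 0 0 0;0 0 0 0 0 0;0 0 0 0 0 0")

```text
time_s: 8.7
tcp_pos: [0.4298, -0.3858, 0.1415]
eef_rot: [-3.141, 0.0, 0.609]
force: [-0.0, 0.3, -0.1]
finger_gap: 0.0003
```

```bash
python3 - <<'E'
from h import *
q=cap('side','side6')
a=cv2.resize(q['pixels'][80:240,280:480],None,fx=3,fy=3);cv2.imwrite('pics/side6z.png',a)
s=get_state();print(s['tcp_pos'],s['eef_rot'],s['time_s'],s['force'])
E
```

```text
[ 0.42984309 -0.38581037  0.1415593 ] [-3.14120773e+00  6.40382564e-05  6.09109531e-01] 8.75 [-0.24436397  0.20410927 -0.30097924]
```

View pics/side6z.png

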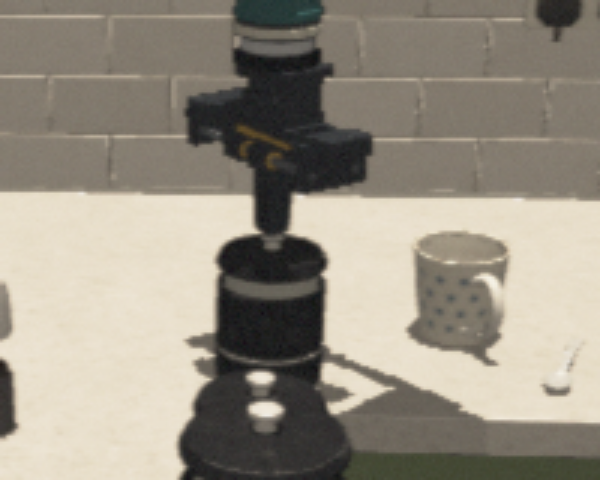

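The lid is going down, with the fingers on the knob and only a narrow plug band left. Pressing on.

>>> move_arm(series="0 0 0.2 0 0 0;0 0 0.2 0 0 0;0 0 0.2 0 0 0;0 0 0.2 0 0 0;0 0 0.2 0 0 0;0 0 0.2 0 0 0;0 0 0 0 0 0;0 0 0 0 0 0")

```text
time_s: 9.55
tcp_pos: [0.4298, -0.3858, 0.1294]
eef_rot: [-3.141, 0.0, 0.609]
force: [-0.2, -0.2, -1.0]
finger_gap: 0.0005
```

>>> move_arm(series="0 0 0.1 0 0 0;0 0 0.1 0 0 0;0 0 0 0 0 0;0 0 0 0 0 0;0 0 0 0 0 0")

```text
time_s: 10.05
tcp_pos: [0.43, -0.3859, 0.1276]
eef_rot: [-3.142, 0.0, 0.609]
force: [0.2, 0.5, 0.2]
finger_gap: 0.0005
```

Now in 0.5 mm steps, watching the force.

>>> move_arm(series="0 0 0.05 0 0 0;0 0 0 0 0 0;0 0 0.05 0 0 0;0 0 0 0 0 0;0 0 0 0 0 0")

```text
time_s: 10.55
tcp_pos: [0.43, -0.3859, 0.1267]
eef_rot: [3.142, 0.0, 0.609]
force: [0.5, 0.6, 1.3]
finger_gap: 0.0002
```

>>> move_arm(series="0 0 0.05 0 0 0;0 0 0 0 0 0;0 0 0 0 0 0")

```text
time_s: 10.85
tcp_pos: [0.43, -0.3859, 0.1262]
eef_rot: [3.142, -0.0, 0.609]
force: [-0.8, 1.3, 1.7]
finger_gap: 0.0004
```

>>> move_arm(series="0 0 0.05 0 0 0;0 0 0 0 0 0;0 0 0 0 0 0")

```text
time_s: 11.15
tcp_pos: [0.43, -0.386, 0.1261]
eef_rot: [3.141, -0.0, 0.609]
force: [-1.7, 1.3, 4.1]
finger_gap: 0.0007
```

```bash
python3 - <<'E'
from h import *
q=cap('side','side7')
a=cv2.resize(q['pixels'][120:220,320:420],None,fx=5,fy=5);cv2.imwrite('pics/side7z.png',a)
s=get_state();print(s['tcp_pos'],s['time_s'],s['force'])
E
```

```text
[ 0.4300354  -0.38595585  0.1260497 ] 11.2 [-1.57130605  0.8467448   4.31276955]
```

View pics/side7z.png

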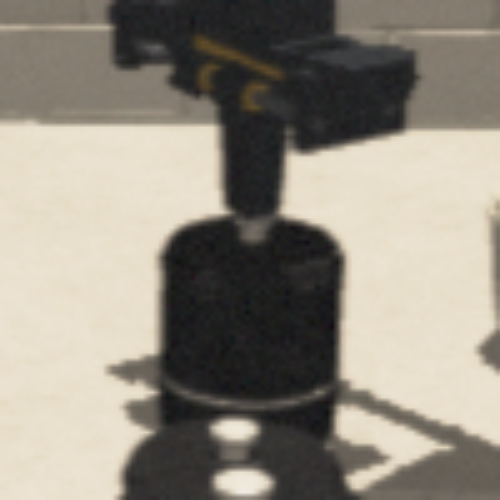

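The plug band is gone, z has stalled at 126 mm, and the force is rising, so it's at the stop. One more small step to confirm, then straight up.

>>> move_arm(series="0 0 0.05 0 0 0;0 0 0 0 0 0;0 0 0 0 0 0")

```text
time_s: 11.5
tcp_pos: [0.4301, -0.386, 0.126]
eef_rot: [3.141, -0.0, 0.609]
force: [-2.0, 2.7, 6.7]
finger_gap: 0.0002
```

>>> move_arm(series="0 0 -0.3 0 0 0;0 0 -0.5 0 0 0;0 0 -2 0 0 0;0 0 -4 0 0 0;0 0 -4 0 0 0;0 0 -4 0 0 0;0 0 0 0 0 0;0 0 0 0 0 0")

```text
time_s: 12.3
tcp_pos: [0.4305, -0.3865, 0.2746]
eef_rot: [3.139, -0.001, 0.609]
force: [0.4, -0.5, 0.2]
finger_gap: 0.0004
```

>>> move_arm(series="-4 0 0 0 0 0;-4 0 0 0 0 0;-4 0 0 0 0 0;-1 0 0 0 0 0;0 0 0 0 0 0;0 0 0 0 0 0")

```text
time_s: 12.9
tcp_pos: [0.3236, -0.4594, 0.2719]
eef_rot: [-3.139, -0.001, 0.609]
force: [-0.6, -0.1, 0.4]
finger_gap: 0.0002
```

```bash
python3 - <<'E'
from h import *
w=cap('wrist','w8');q=cap('side','side8');c=cap('scene','scene8')
a=cv2.resize(q['pixels'][120:220,320:420],None,fx=4,fy=4);b=cv2.resize(w['pixels'][0:100,265:365],None,fx=4,fy=4);cv2.imwrite('pics/z8.png',np.hstack([a,b]))
g=cv2.cvtColor(w['pixels'],cv2.COLOR_BGR2GRAY)[0:60,285:345]
m=cv2.moments((g>170).astype('uint8'),True);uv=(285+m['m10']/m['m00'],m['m01']/m['m00']);print(uv,atz(w,uv,.126))
q0=cv2.imread('pics/side0.png');d=cv2.absdiff(q0,q['pixels']).max(2);print('diff tall/shut/sugar/grinder region side',(d[205:330,335:400]>40).sum(),(d[200:300,220:300]>40).sum())
s=get_state();print(s['tcp_pos'],s['time_s'],s['force'])
E
```

```text
(319.53484320557493, 30.266550522648085) [ 0.43072249 -0.38454041  0.126     ]
diff tall/shut/sugar/grinder region side 0 0
[ 0.3243664  -0.45942911  0.27275613] 13.05 [ 0.52210859  0.01182445 -0.3327486 ]
```

View pics/z8.png

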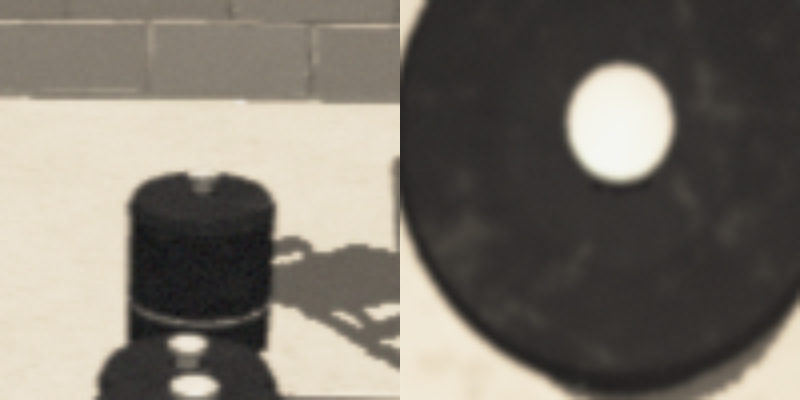

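The lid is home and has stayed down. The canister hasn't moved: its knob is at (0.431, -0.385), as before. Handing in.

```bash
python3 -c "
from station import order;print(order.job_done())"
```

```text
the job is handed in; nothing more can be done
None
```

The open short canister is now closed, and the job is handed in; it reported no verdict. I pressed its knob straight down with the shut fingertips until the lid met its stop. The TCP stalled at z = 0.126 m and the wrist force rose to about 7 N vertically, well under the 30 N limit. Then I lifted the hand straight up and moved it aside, at 13 s of the 38 s allowed.

**Lid:** after I took the hand away, the side view showed no plug band and the lid still down.

**Canister position:** the knob measured (0.431, -0.385) m afterwards and (0.431, -0.384) m before, so it moved about 1 mm or less.

**Other things:** the side-camera regions round the tall canister, low_shut's visible top, the sugar jar and the grinder were unchanged from the start.

**Checks that disagreed:** at the start, the scene-camera overlay of the canister was about 2 px off, roughly 5 mm. I used the wrist-camera position instead. The wrist force did not clearly show the 1.6 N friction while the lid was sliding, so I confirmed that movement from the pictures.

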